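# Bring a rivet into view with the crank mirror under the microscope

### The arm

A 6-joint arm with a two-finger parallel gripper is mounted at the origin on the work surface. World frame = base frame: x ahead of the robot, y to its left, z up, the work surface at z = 0. Lengths are in m, angles in rad, forces in N, time in s.
With the tool pointing down it reaches from about 0.3 to 0.875 m from the base axis. Payload 6.4 kg.
Tool frame: the origin (TCP) lies where the fingers leave the gripper's body, on its centre line; the fingertips stand 73 mm ahead of it and the grasp point (between the pads) lies 54 mm ahead of it; z points along the fingers, y is the line along which they close (so a half turn about z gives the same grasp; the last joint's range is limited). The gripper opens to 85 mm and grips with 20 to 120 N. Pads are 22 mm wide; open, the fingers measure 114 mm over their backs; the gripper's body (76 mm by 85 mm) begins 54 mm behind the grasp point. The pads swing forward as they close: fully open they stand 13 mm farther back than shut.
Start: joints at [-1.425, 0.181, 1.607, -0, 1.354, -0.206], TCP at [0.198, -0.54, 0.304] pointing down, gripper open.
Joint ranges: [-2.99, 2.99], [-0.89, 2.07], [0.3, 2.58], [-1.14, 4.28], [0, 2.63], [-3.12, 3.12]. Speed limits (rad/s): [2.57, 2.57, 3.01, 3.14, 3.14, 3.14].

### API

Orientations are given as a unit quaternion [w, x, y, z].
In Python, from bench import ctrl gives the robot as it stands.
- The arm moves only by the tool carry_out, never from a script. Its argument "steps" is one flat list of numbers, 7 for each row, row after row: the shift along the tool's x, y, z in m, then the turn, a rotation vector about the tool's x, y, z in rad, then the opening, from 0 (shut) to 1 (fully open). In form: [dx, dy, dz, wx, wy, wz, claw, dx, dy, dz, wx, wy, wz, claw, ...]. A call has 1 to 20 rows; each row is the pose to reach, as a shift and turn from the pose commanded when the call began, along the tool's axes at that moment; what a row does not reach only later rows make up. A row lasts 1/10 s, in which the tool goes at most 50 mm and 8.59 degrees, less where a joint would pass 70% of its speed; a pose out of reach is approached as far as the arm can. A call with a gripper value outside its range is refused whole. The fingers move at their own pace and stop on an object; the grip force is fixed at half the most. Time passes only in rows, so rows that repeat a pose let the fingers close. It gives the time, the measured TCP pose, the force, the opening and the grip force at its end, in the units of the state.
- ctrl.get_obs(): the state, without advancing time (a new reading comes with each control period).
- ctrl.camera(name): name is "scene" or "top" or "wrist"; returns the picture (420x560x3 uint8, red, green, blue); there is no depth.
- ctrl.camera_params(name): a dict with "vertical_fov" (degrees; the focal length in pixels is half the picture's height over the tangent of half this angle, whatever the lens; pixels are square), "cx", "cy" (the principal point, pixels), "k1" (the pictures are not rectified: a ray, as slopes to the right and down, at radius r is drawn at 1 + k1 r^2 times it, then the intrinsics apply), "cam_to_world" (4x4, takes a point from camera to world coordinates); the wrist camera has in their place "hand_eye" (4x4, takes a point from camera to tool coordinates, whose origin is the TCP and whose axes are the flange's). Camera axes: x right, y down, z forward; pixel columns grow to the right and rows downward; lengths in m; the calibration is good to about 2 mm. A picture is of the moment at which its call begins: read the wrist's pose just before it. camera_params takes no time and is no camera call.
- ctrl.hand_in(): hands the job in; it is judged then, once.
The state is a dict: "time_s": time; "q": joint angles; "dq": joint speeds; "joint_efforts": joint torques, N m; "eef_pos": TCP position; "eef_rot": TCP orientation; "wrist_force": force on the tool from outside, world axes, zero at the start; "torque": the same for the moment, N m; "opening": opening from 0.0 (shut) to 1.0 (fully open); "grasp_force": force on a finger pad.
Only numpy, scipy, OpenCV 4.12 (cv2) and the standard library are available. Lean on these libraries where they do the work, as an engineer would, in place of code of your own. Each camera call takes 0.05 s, during which the arm holds its last target. There are 200 camera calls.

### The job

The microscope looks straight down and cannot see the brass rivet on the upright face of the gear housing. Take the black crank grip of the mirror rod with the gripper and slide the rod, mirror lying flat, through the slot in the guard until the mirror is centred under the lens; then swing the crank so the mirror tilts towards the housing until the microscope sees the rivet's reflection near the middle of the mirror, and finish while still holding the crank steady at that angle, because a spring swings it back if let go. Do not bump the microscope or the housing, and leave the other things on the bench alone.

Things in the scene. Friction and masses are not known exactly. Their poses are not given: they have to be found in the camera images.
- rig: the fixed mirror rig: base rail 60 x 200 mm, bearing block 44 x 40 mm (top 106 mm above the bench), black slotted guard. Origin on the bench under the bearing's middle. y: level, along the mirror rod, +y to the crank end; +x: level, across the rod, away from the gear housing and the robot. The rod's axis is level, 85 mm up, at x = 0; the rod slides along y and turns about its axis
- slot (a point): centre of the guard's slot, 85 mm above the bench on the rod axis; the slot is 60 mm wide across the rod and 22 mm high in a black plate 80 wide, 4 thick, top 118 mm above the bench, square to the rod. The mirror (43 mm across, 5.5 mm thick) passes only while nearly flat (tilt under 0.3)
- mirror_face (a point): centre of the round silvery mirror (40 mm) at one end of the rod. This point is on the rod axis and does not move when the mirror tilts. At rest the mirror faces straight up
- handle_mid (a point): centre of the crank's black free-turning grip, a bar 18 mm in diameter, 48 mm long, parallel to the rod; 245 mm along the rod from the mirror's centre (+y of the rig), 70 mm from the rod axis. At tilt t (rad) it leans t - 0.611 rad from upright towards the housing, so at rest 35 degrees away from it. The crank arm is 32 mm from this point, on the bearing side; above and around the grip is free
- handle: the same grip, origin at its centre; only its position matters. It can be pinched from above with a finger on either side (closing across the rod) and turns freely between the fingers as the crank swings
- carriage (a joint): how far the mirror rod is slid in, m: 0 pulled fully out, 0.13 fully in; grows as mirror and crank move together to -y of the rig. Stays where it is left; sliding takes about 1.5 N
- mirror (a joint): tilt of mirror and crank together, rad: 0 is mirror facing straight up (rest, on its stop); grows to 1.2 as its face turns towards the gear housing (-x of the rig) and the crank swings over the top the same way. A return spring takes it back to 0 when let go; holding takes about 2 to 4 N at the grip
- lens (a point): middle of the underside of the fixed inspection microscope's lens, 255 mm above the bench, directly above the rod axis. It looks straight down; the view line is vertical through this point. The white barrel is 48 mm across and reaches 350 mm high
- mark (a point): face of the small brass rivet (10 mm across, 2 mm proud) on the upright aluminium face of the gear housing that looks to the rod (+x of the rig); 0 to 50 mm higher than the rod axis, 66 to 98 mm across from it, and level with the lens along the rod
- sight: nothing to be seen or touched: the microscope's view line after the mirror. Origin at the mirror's centre; z axis: the direction in which the reflected line leaves (straight up at tilt 0, turning towards the housing by twice the mirror's tilt); y along the rod. The rivet shows in the middle of the mirror when it lies on this z axis
- screw_tray: bystander, open white plastic tray 60 x 90 x 22 (mm); origin at the centre of its underside
- motor: bystander, small black and silver stepper motor, 42 x 42 x 42 with a shaft on top (mm); origin at the centre of its underside
- bearing: bystander, steel ring 32 across, 10 high (mm); origin at the centre of its underside
- spanner: bystander, steel spanner 110 long lying flat (mm); origin at the centre of its underside at mid-length
- bit_case: bystander, flat black case 70 x 190 x 26 (mm); origin at the centre of its underside
- jar: bystander, clear jar with black cap, 60 across, 80 high (mm); origin at the centre of its underside
- bracket: bystander, aluminium L bracket 50 x 40 x 42 (mm); origin at the centre of its underside
- microscope: the inspection microscope; origin on the bench directly below the lens, axes as the rig's. Its 80 x 80 foot and, at the foot's middle, its 22 mm column (351 high) are 130 to -y of the lens (mm)
- housing: the gear housing; origin 85 mm straight below the rivet, in the plane of the housing's face, axes as the rig's; the 32 deep block lies to -x of it, from 66 to 126 above the origin (mm)

How it is judged:
On the way, in this order (a step that is already met when the one before it is completed fails the run):
1. the mirror, still lying flat, has been slid through the slot and stands under the lens (y of mirror_face in the frame of lens between -0.008 and 0.008 m and value of joint mirror below 0.3 rad), for 0.1 s.
2. the mirror is tilted so that the rivet shows near the middle of it (y of mirror_face in the frame of lens between -0.008 and 0.008 m and x of mark in the frame of sight between -0.012 and 0.012 m and y of mark in the frame of sight between -0.012 and 0.012 m and z of mark in the frame of sight above 0.03 m), for 0.2 s.
At the end, for the whole second after the job is handed in: The mirror's centre is within 8 mm of the lens's centre line along the rod, the reflected line of sight passes within 12 mm of the rivet's centre both ways, mirror and rod are at rest (under 0.05 rad/s and 10 mm/s), and the fingers are still holding the crank grip (over 0.5 N) (all of step 2 and contact force between the fingers and handle above 0.5 N and velocity of joint mirror between -0.05 and 0.05 rad/s and velocity of joint carriage between -0.01 and 0.01 m/s); the arm keeps its last pose, push and grip.
It fails at once if the mirror is turned against the guard while it passes the slot (tilt over 0.3 with the mirror in the slot) (y of mirror_face in the frame of slot between -0.021 and 0.021 m and value of joint mirror above 0.3 rad).
It fails at once if the microscope or the housing is bumped (over 3 N) (contact force between any of the arm, the fingers and microscope above 3 N or contact force between any of the arm, the fingers and housing above 3 N).
It fails at once if a bystander is moved by more than 20 mm (distance of any of screw_tray, motor, bearing, spanner, bit_case, jar, bracket from where it was at the start of the episode above 0.02 m).
It also fails if it takes over 32 s, if anything falls off the work surface, if the arm or the gripper's body presses on something with over 40 N, if the wrist force passes 120 N, or if a joint passes its speed limit or range.

## Working session

There is one attempt and no reset: what is moved stays moved. The work goes in short steps, Python scripts to look and compute and a tool call to move; the robot and the scene stay as the last step left them, time stands still between calls to the robot, and variables do not carry over. Pictures are saved under pics/ and viewed, at most 10 in all, crops included, and the job is handed in when it is done.

Besides the shell and the picture viewer there is one more tool, called after "Emit:" by a JSON object that holds its "api" and its "payload". carry_out: Moves the arm, as the interface text tells. Its arguments: {"type":"object","properties":{"steps":{"type":"array"}},"required":["steps"]}

```bash
ls; mkdir -p pics; python3 - <<'E'
from bench import ctrl
import cv2, numpy as np
o=ctrl.get_obs(); print(o['time_s'],o['eef_pos'],o['eef_rot'])
for n in ['scene','top']:
    cv2.imwrite(f'pics/{n}0.png',ctrl.camera(n)[:,:,::-1])
np.set_printoptions(precision=4,suppress=True)
for n in ['scene','top','wrist']: print(ctrl.camera_params(n))
E
```

```text
pics
0.0 [ 0.1980801  -0.53934939  0.30299177] [-8.81284095e-04  9.84573403e-01  1.74969815e-01  2.44364376e-05]
{'vertical_fov': 56.1419469636567, 'cx': 271.3977369835707, 'cy': 204.96019667453626, 'k1': -0.09611122854173937, 'cam_to_world': array([[ 0.5982,  0.6342, -0.4898,  0.9761],
       [ 0.8013, -0.4786,  0.359 , -0.2071],
       [-0.0068, -0.6073, -0.7945,  0.8333],
       [ 0.    ,  0.    ,  0.    ,  1.    ]])}
{'vertical_fov': 57.72968727569326, 'cx': 278.9224528883326, 'cy': 207.7843820895555, 'k1': -0.05830257339992377, 'cam_to_world': array([[-0.1672, -0.9647,  0.2035,  0.394 ],
       [-0.9859,  0.1637, -0.0338,  0.117 ],
       [-0.0007, -0.2063, -0.9785,  0.9304],
       [ 0.    ,  0.    ,  0.    ,  1.    ]])}
{'vertical_fov': 59.065148242829615, 'cx': 276.86619922289293, 'cy': 210.01712057734272, 'k1': 0.011265640704228724, 'hand_eye': array([[ 0.0011, -0.9497, -0.3132,  0.0795],
       [ 1.    ,  0.001 ,  0.0004,  0.0003],
       [-0.    , -0.3132,  0.9497, -0.0714],
       [ 0.    ,  0.    ,  0.    ,  1.    ]])}
```

View pics/scene0.png

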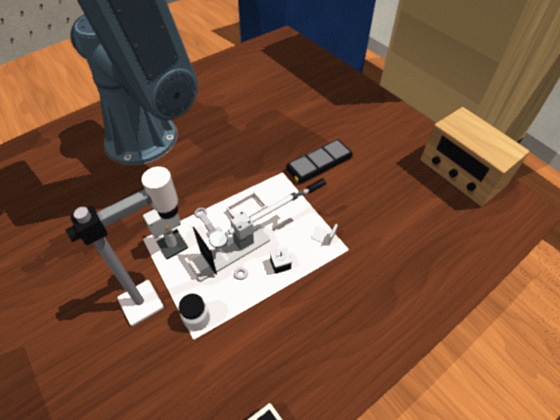

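View pics/top0.png

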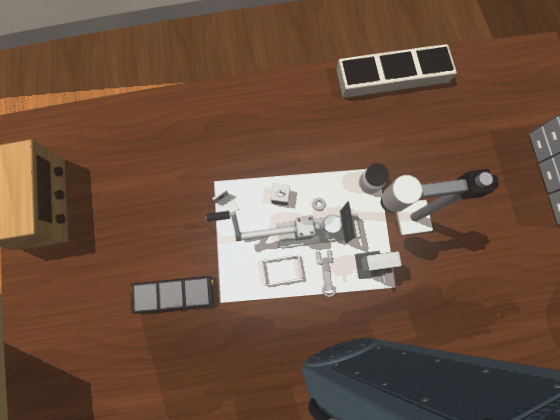

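The scene shows the rig on the white mat. In the top view the grip is at about (218,216), the mirror (333,224), the guard (346,222), the barrel top (404,190) and the housing (384,261). I'll enlarge both views for exact pixels.

```bash
python3 - <<'E'
import cv2
t=cv2.imread('pics/top0.png')[160:300,195:445]; cv2.imwrite('pics/tc.png',cv2.resize(t,None,fx=3.2,fy=3.2,interpolation=cv2.INTER_CUBIC))
t=cv2.imread('pics/scene0.png')[155:335,110:350]; cv2.imwrite('pics/sc.png',cv2.resize(t,None,fx=3.2,fy=3.2,interpolation=cv2.INTER_CUBIC))
E
```

```text
(no output)
```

View pics/tc.png

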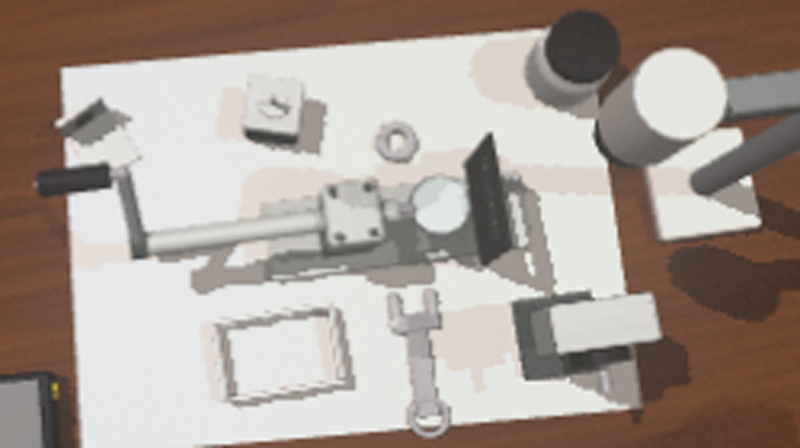

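View pics/sc.png

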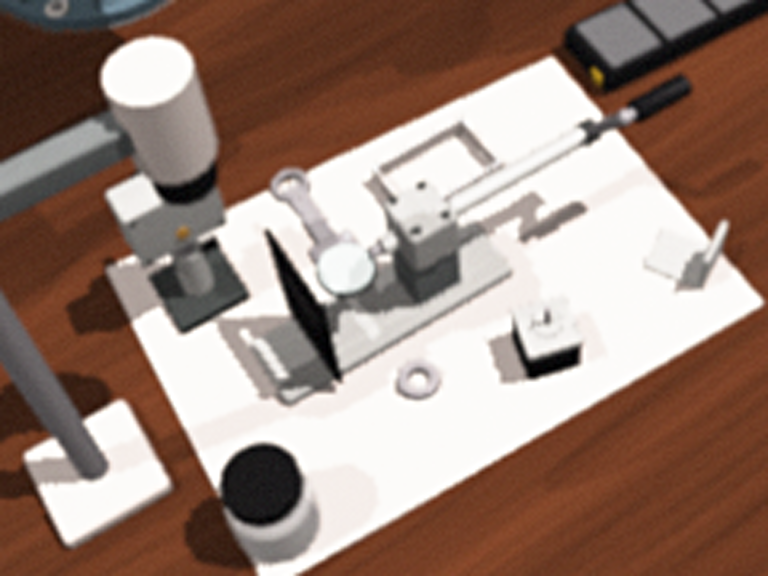

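Clear now: grip, mirror, barrel top, bearing top and rivet (scene crop (183,232)) can all be picked. Next is a joint fit.

```bash
cat > h.py <<'E'
import numpy as np
from bench import ctrl
from scipy.spatial.transform import Rotation as R
np.set_printoptions(precision=4,suppress=True)
def tool():
    o=ctrl.get_obs(); T=np.eye(4); w,x,y,z=o['eef_rot']
    T[:3,:3]=R.from_quat([x,y,z,w]).as_matrix(); T[:3,3]=o['eef_pos']; return T
def proj(P,n,T=None):
    c=ctrl.camera_params(n); M=c['cam_to_world'] if n!='wrist' else T@c['hand_eye']
    p=(np.linalg.inv(M)@np.r_[P,1])[:3]; s=p[:2]/p[2]; s=s*(1+c['k1']*(s@s))
    return s*210/np.tan(np.radians(c['vertical_fov']/2))+[c['cx'],c['cy']]
def model(p):
    x0,y0,a,m,l,h,d=p
    W=lambda x,y,z: np.array([x0+x*np.cos(a)-y*np.sin(a),y0+x*np.sin(a)+y*np.cos(a),z])
    return dict(mir=W(0,m,.085),grip=W(.07*np.sin(.611),m+.245,.085+.07*np.cos(.611)),
      bar=W(0,l,.35),bear=W(0,0,.106),riv=W(-d,l,.085+h))
E
python3 - <<'E'
from h import *
from scipy.optimize import least_squares
C=lambda x,y:np.array([x,y])/3.2-.34
t=lambda x,y:C(x,y)+[195,160]; s=lambda x,y:C(x,y)+[110,155]
obs=[('mir','top',t(440,205)),('mir','scene',s(346,269)),('grip','top',t(73,180)),('grip','scene',s(662,97)),
('bar','top',t(680,94)),('bar','scene',s(149,72)),('bear','top',t(352,214)),('bear','scene',s(424,205)),('riv','scene',s(183,232))]
f=lambda p:np.concatenate([proj(model(p)[k],n)-u for k,n,u in obs])
r=least_squares(f,[.35,.1,0,-.07,-.2,.025,.08],loss='soft_l1')
print(r.x); print(f(r.x).reshape(-1,2))
for k,v in model(r.x).items(): print(k,v)
np.save('p.npy',r.x)
x,y,a,m,l,h,d=r.x; print('slide',m-l,'tilt',np.arctan2(d,h)/2)
T=tool();print(T)
E
```

```text
[ 0.5174  0.0424 -0.0334 -0.0652 -0.1502  0.0322  0.0678]
[[-0.7507 -0.5861]
 [-0.8512 -1.0161]
 [-0.2174 -0.5422]
 [-1.3529 -0.365 ]
 [-0.6835 -0.9772]
 [-2.0915 -1.2737]
 [-1.3204 -1.0385]
 [-1.4186  0.0532]
 [-0.      0.    ]]
mir [ 0.5152 -0.0228  0.085 ]
grip [0.5635 0.2207 0.1423]
bar [ 0.5124 -0.1077  0.35  ]
bear [0.5174 0.0424 0.106 ]
riv [ 0.4447 -0.1054  0.1172]
slide 0.0849202254881217 tilt 0.5638523424918502
[[ 0.9388  0.3446 -0.0002  0.1981]
 [ 0.3446 -0.9388  0.0016 -0.5394]
 [ 0.0003 -0.0016 -1.      0.3031]
 [ 0.      0.      0.      1.    ]]
```

```bash
python3 - <<'E'
from h import *
p=np.load('p.npy'); x0,y0,a,m,l,h,d=p
for dy in (-.04,.0,.04):
    W=np.array([x0-d*np.cos(a)-(l+dy)*np.sin(a),y0-d*np.sin(a)+(l+dy)*np.cos(a),h+.126])
    for n,o in (('top',(195,160)),('scene',(110,155))): print(n,dy,(proj(W,n)-o+.34)*3.2)
T=tool();g=model(p)['grip']
print('up',T[:3,:3].T@[0,0,.2]); print('mid',T[:3,:3].T@([g[0],g[1],.5]-T[:3,3]))
print('hover',T[:3,:3].T@([g[0],g[1],.33]-T[:3,3]))
yaw=np.arctan2(T[1,0],T[0,0]);print('wz',-(np.pi/2+a-yaw))
E
```

```text
top -0.04 [662.0782 261.5042]
scene -0.04 [114.8267 225.7154]
top 0.0 [601.1298 270.082 ]
scene 0.0 [169.6216 197.3823]
top 0.04 [539.7166 278.674 ]
scene 0.04 [223.0769 169.8105]
up [ 0.0001 -0.0003 -0.2   ]
mid [ 0.6051 -0.5879 -0.1958]
hover [ 0.605  -0.5877 -0.0258]
wz -1.1856173728988646
```

The housing's top edge disagrees with the fit by about 14 mm, so I'll look at the rivet with the wrist camera on the way to the grip.

```bash
python3 - <<'E'
from h import *
T=tool()
print('over',T[:3,:3].T@([.56,-.01,.5]-T[:3,3]),'look',T[:3,:3].T@([.56,-.01,.46]-T[:3,3]))
E
```

```text
over [ 0.5222 -0.3726 -0.1962] look [ 0.5222 -0.3725 -0.1562]
```

Emit:
{"api": "carry_out", "payload": {"steps": [0,0,-0.2,0,0,0,1,0,0,-0.2,0,0,0,1,0,0,-0.2,0,0,0,1,0,0,-0.2,0,0,0,1,0.522,-0.372,-0.196,0,0,-1.186,1,0.522,-0.372,-0.196,0,0,-1.186,1,0.522,-0.372,-0.196,0,0,-1.186,1,0.522,-0.372,-0.196,0,0,-1.186,1,0.522,-0.372,-0.196,0,0,-1.186,1,0.522,-0.372,-0.196,0,0,-1.186,1,0.522,-0.372,-0.196,0,0,-1.186,1,0.522,-0.372,-0.196,0,0,-1.186,1,0.522,-0.372,-0.196,0,0,-1.186,1,0.522,-0.372,-0.196,0,0,-1.186,1,0.522,-0.372,-0.196,0,0,-1.186,1,0.522,-0.372,-0.196,0,0,-1.186,1,0.522,-0.372,-0.196,0,0,-1.186,1,0.522,-0.372,-0.196,0,0,-1.186,1,0.522,-0.372,-0.196,0,0,-1.186,1,0.522,-0.372,-0.196,0,0,-1.186,1]}}

```text
time_s: 2.1
eef_pos: [0.5597, -0.0113, 0.4996]
eef_rot: [-0.0, 0.719, 0.695, -0.0]
wrist_force: [-0.2, -0.8, -0.2]
opening: 0.999
grasp_force: 0.0
```

```bash
python3 - <<'E'
from h import *
import cv2
T=tool(); print(T,ctrl.get_obs()['time_s']); im=ctrl.camera('wrist')[:,:,::-1]
np.save('T1.npy',T); cv2.imwrite('pics/w1.png',im); cv2.imwrite('pics/w1b.png',cv2.resize(im,(800,600),interpolation=cv2.INTER_CUBIC))
p=np.load('p.npy')
for k,v in model(p).items(): print(k,proj(v,'wrist',T)*800/560)
E
```

```text
[[ 0.0336  0.9994 -0.0008  0.5597]
 [ 0.9994 -0.0336 -0.0002 -0.0113]
 [-0.0002 -0.0008 -1.      0.4996]
 [ 0.      0.      0.      1.    ]] 2.1
mir [348.8433 230.4618]
grip [ 391.3021 -114.0413]
bar [309.1792 498.6025]
bear [344.6933 159.0002]
riv [274.6095 328.597 ]
```

View pics/w1b.png

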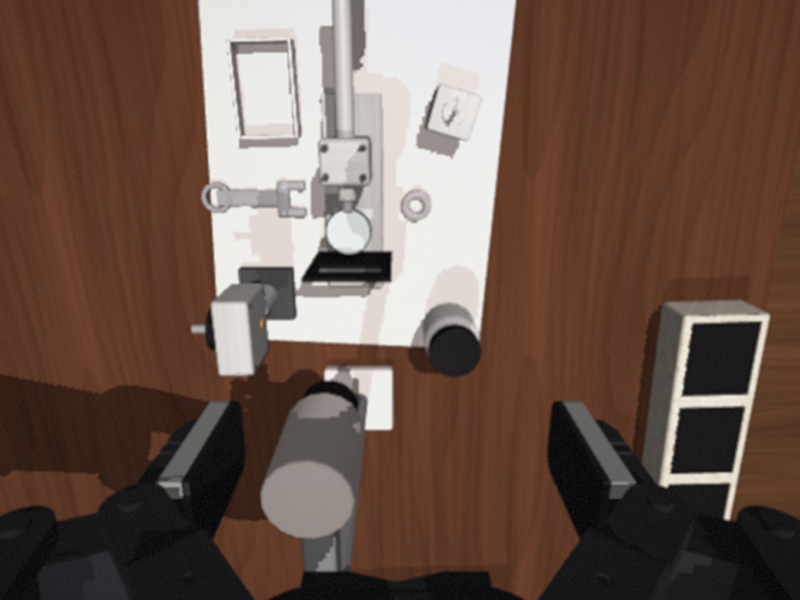

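The wrist view confirms the mirror (348,231) and barrel top (308,497). The rivet is at (262,323) rather than the predicted (275,329), and the face's top edge runs from (251,374) to (265,287). I'll refit with these.

```bash
python3 - <<'E'
from h import *
from scipy.optimize import least_squares
C=lambda x,y:np.array([x,y])/3.2-.34
t=lambda x,y:C(x,y)+[195,160]; s=lambda x,y:C(x,y)+[110,155]; w=lambda x,y:np.array([x,y])*.7-.2
T=np.load('T1.npy')
obs=[('mir','top',t(440,205)),('mir','scene',s(346,269)),('mir','wrist',w(348.5,231)),('grip','top',t(73,180)),('grip','scene',s(662,97)),
('bar','top',t(680,94)),('bar','scene',s(149,72)),('bar','wrist',w(308,497)),('bear','top',t(352,214)),('bear','scene',s(424,205)),('bear','wrist',w(345,161)),
('riv','scene',s(183,232)),('riv','wrist',w(262,323))]
def edge(p,n,a,b):
    x0,y0,al,m,l,h,d=p; W=[]
    P=[proj(np.array([x0-d*np.cos(al)-(l+e)*np.sin(al),y0-d*np.sin(al)+(l+e)*np.cos(al),h+.126]),n,T) for e in (-.03,.03)]
    u=(P[1]-P[0])/np.linalg.norm(P[1]-P[0]); v=(a+b)/2-P[0]; return u[0]*v[1]-u[1]*v[0]
f0=lambda p:np.concatenate([proj(model(p)[k],n,T)-u for k,n,u in obs])
for E in (0,1):
  f=lambda p:np.r_[f0(p),E*edge(p,'top',t(552,302),t(655,294)),E*edge(p,'wrist',w(251,374),w(265,287))]
  r=least_squares(f,np.load('p.npy'),loss='soft_l1'); p=r.x
  print(p,'slide',p[3]-p[4],'tilt',np.arctan2(p[6],p[5])/2, 'edges',edge(p,'top',t(552,302),t(655,294)),edge(p,'wrist',w(251,374),w(265,287)))
for o,q in zip(obs,f0(p).reshape(-1,2)): print(o[:2],q)
np.save('p2.npy',p); g=model(p)['grip']; print(g,model(p))
Tn=tool()
for z in (.33,g[2]+.054): print(Tn[:3,:3].T@([g[0],g[1],z]-Tn[:3,3]))
E
```

```text
[ 0.5171  0.0412 -0.0352 -0.0641 -0.1481  0.0169  0.082 ] slide 0.08398077520882363 tilt 0.6838027717626474 edges -1.045636944187409 5.063112655778827
[ 0.5171  0.0412 -0.0352 -0.0641 -0.1482  0.0146  0.0816] slide 0.08403794891858656 tilt 0.696921127270617 edges -1.16685615577931 4.221753353120761
('mir', 'top') [-0.6762 -0.4148]
('mir', 'scene') [-0.9815 -1.1192]
('mir', 'wrist') [ 0.1336 -0.0997]
('grip', 'top') [-0.1361 -0.5686]
('grip', 'scene') [-1.4035 -0.3223]
('bar', 'top') [-1.0882 -0.5751]
('bar', 'scene') [-1.803 -1.684]
('bar', 'wrist') [0.1876 0.4129]
('bear', 'top') [-0.7541 -0.9812]
('bear', 'scene') [-1.9396  0.2174]
('bear', 'wrist') [-0.2261 -0.1683]
('riv', 'scene') [-0.6887 -0.1404]
('riv', 'wrist') [ 1.1732 -1.2577]
[0.5636 0.2206 0.1423] {'mir': array([ 0.5148, -0.0229,  0.085 ]), 'grip': array([0.5636, 0.2206, 0.1423]), 'bar': array([ 0.5119, -0.1069,  0.35  ]), 'bear': array([0.5171, 0.0412, 0.106 ]), 'riv': array([ 0.4303, -0.104 ,  0.0996])}
[ 0.2322 -0.0039  0.1698]
[ 0.2323 -0.0039  0.3034]
```

Emit:
{"api": "carry_out", "payload": {"steps": [0.232,-0.006,0.1,0,0,0,1,0.232,-0.006,0.17,0,0,0,1,0.232,-0.006,0.17,0,0,0,1,0.232,-0.006,0.17,0,0,0,1,0.232,-0.006,0.17,0,0,0,1,0.232,-0.006,0.17,0,0,0,1,0.232,-0.006,0.17,0,0,0,1,0.232,-0.006,0.17,0,0,0,1]}}

```text
time_s: 2.95
eef_pos: [0.5616, 0.2205, 0.3297]
eef_rot: [-0.0, 0.719, 0.695, -0.001]
wrist_force: [1.0, 0.4, 0.4]
opening: 1.002
grasp_force: 0.0
```

```bash
python3 - <<'E'
from h import *
import cv2
from scipy.optimize import least_squares
Tn=tool(); im=ctrl.camera('wrist')[:,:,::-1]; cv2.imwrite('pics/w2.png',im)
p=np.load('p2.npy'); g=model(p)['grip']; print('grip pred px',proj(g,'wrist',Tn),Tn[:3,3])
print('down',Tn[:3,:3].T@([g[0],g[1],g[2]+.054]-Tn[:3,3]))
# rivet colour centroids
def riv(f,c):
    i=cv2.imread(f).astype(int); c=np.int32(c); r=7; q=i[c[1]-r:c[1]+r+1,c[0]-r:c[0]+r+1]
    w=np.clip(q[:,:,2]-q[:,:,0]-40,0,None); y,x=np.mgrid[-r:r+1,-r:r+1]; print(f,(w>0).sum()); return c+np.array([(w*x).sum(),(w*y).sum()])/w.sum()
rs=riv('pics/scene0.png',(167,227)); rw=riv('pics/w1.png',(183,226)); print(rs,rw)
C=lambda x,y:np.array([x,y])/3.2-.34
t=lambda x,y:C(x,y)+[195,160]; s=lambda x,y:C(x,y)+[110,155]; w=lambda x,y:np.array([x,y])*.7-.2
T=np.load('T1.npy')
obs=[('mir','top',t(440,205)),('mir','scene',s(346,269)),('mir','wrist',w(348.5,231)),('grip','top',t(73,180)),('grip','scene',s(662,97)),
('bar','top',t(680,94)),('bar','scene',s(149,72)),('bar','wrist',w(308,497)),('bear','top',t(352,214)),('bear','scene',s(424,205)),('bear','wrist',w(345,161)),
('riv','scene',rs),('riv','wrist',rw)]
N=['top','scene','wrist']
f=lambda q:np.r_[np.concatenate([proj(model(q[:7])[k],n,T)+q[7+2*N.index(n):9+2*N.index(n)]-u for k,n,u in obs]),q[7:]*.3]
q=least_squares(f,np.r_[p,np.zeros(6)],loss='soft_l1').x; p=q[:7]
print(q,'slide',p[3]-p[4],'tilt',np.arctan2(p[6],p[5])/2); print(f(q)[:26].reshape(-1,2)); print(model(p)); np.save('p3.npy',p)
E
```

```text
grip pred px [280.8049 202.4286] [0.5616 0.2205 0.3297]
down [0.0002 0.0021 0.1334]
pics/scene0.png 13
pics/w1.png 20
[166.6447 227.1835] [183.0035 226.0783]
[ 0.5166  0.0425 -0.0326 -0.0642 -0.1487  0.0176  0.0829  1.1646  0.2972
  1.1145  1.2085  0.3245  0.9565] slide 0.08444157965363024 tilt 0.680978399137298
[[-0.0138  0.1291]
 [ 0.508  -0.2936]
 [ 0.1269 -0.0527]
 [ 0.4581  0.2877]
 [-0.1234  0.3555]
 [-0.395  -0.0998]
 [-0.2909 -0.756 ]
 [ 0.1921  0.4217]
 [-0.1354 -0.3518]
 [-0.475   0.9914]
 [-0.4034 -0.3142]
 [ 0.2949 -0.2654]
 [ 0.0305 -0.1198]]
{'mir': array([ 0.5145, -0.0217,  0.085 ]), 'grip': array([0.5626, 0.2219, 0.1423]), 'bar': array([ 0.5117, -0.1061,  0.35  ]), 'bear': array([0.5166, 0.0425, 0.106 ]), 'riv': array([ 0.4289, -0.1033,  0.1026])}
```

View pics/w2.png

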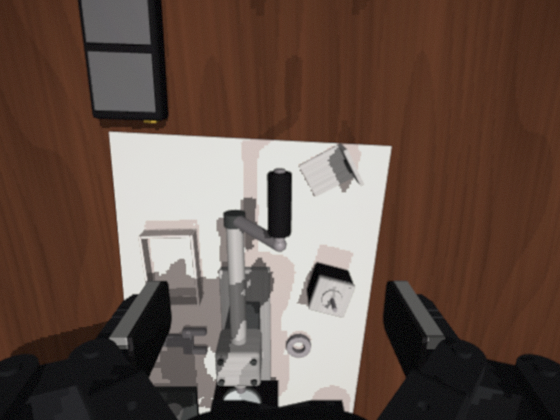

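The grip shows at (279,203) against a predicted (281,202), so alignment is good. Descend and close.

Emit:
{"api": "carry_out", "payload": {"steps": [0,0,0.04,0,0,0,1,0,0,0.08,0,0,0,1,0,0,0.11,0,0,0,1,0,0,0.133,0,0,0,1,0,0,0.133,0,0,0,0.6,0,0,0.133,0,0,0,0.4,0,0,0.133,0,0,0,0,0,0,0.133,0,0,0,0,0,0,0.133,0,0,0,0,0,0,0.133,0,0,0,0,0,0,0.133,0,0,0,0,0,0,0.133,0,0,0,0]}}

```text
time_s: 4.2
eef_pos: [0.5628, 0.2215, 0.1984]
eef_rot: [0.001, 0.719, 0.695, 0.001]
wrist_force: [2.6, -1.0, 6.0]
opening: 0.188
grasp_force: 58.6
```

Emit:
{"api": "carry_out", "payload": {"steps": [-0.01,0,0,0,0,0,0,-0.02,0,0,0,0,0,0,-0.03,0,0,0,0,0,0,-0.04,0,0,0,0,0,0,-0.05,0,0,0,0,0,0,-0.06,0,0,0,0,0,0,-0.07,0,0,0,0,0,0,-0.08,0,0,0,0,0,0,-0.084,0,0,0,0,0,0,-0.084,0,0,0,0,0,0,-0.084,0,0,0,0,0,0,-0.084,0,0,0,0,0,0]}}

```text
time_s: 5.4
eef_pos: [0.5601, 0.1372, 0.1984]
eef_rot: [0.001, 0.719, 0.695, 0.001]
wrist_force: [1.3, -2.8, 6.7]
opening: 0.189
grasp_force: 58.7
```

```bash
python3 - <<'E'
from h import *
import cv2
T=tool(); o=ctrl.get_obs(); print(o['wrist_force'],o['opening'])
p=np.load('p3.npy'); p[3]-=.0842
a=[]
for n,c in (('top',(356,226)),('scene',(185,245))):
    im=ctrl.camera(n)[:,:,::-1]; x,y=c[0]-40,c[1]-45
    print(n,[(k,(proj(model(p)[k],n)-[x,y])*4.8) for k in ('mir','riv')])
    a.append(cv2.resize(im[y:y+100,x:x+80],None,fx=4.8,fy=4.8,interpolation=cv2.INTER_CUBIC))
cv2.imwrite('pics/chk.png',np.hstack(a))
E
```

```text
[ 1.2599 -2.8158  6.6767] 0.18909916090325055
top [('mir', array([247.8221, 180.2868])), ('riv', array([289.9576, 351.6208]))]
scene [('mir', array([187.6306, 267.546 ])), ('riv', array([ 99.9603, 123.4065]))]
```

View pics/chk.png

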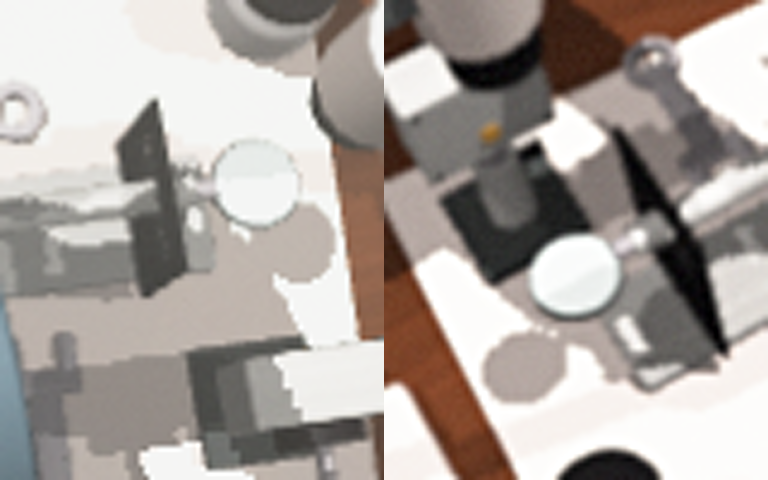

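The mirror is at top crop (256,182) and scene crop (191,273), both within about 1–2 mm of the prediction, so it is centred and flat past the guard. Now the tilt, along the crank's arc.

Emit:
{"api": "carry_out", "payload": {"steps": [0,-0.003,-0.002,0,0,0,0,0,-0.006,-0.004,0,0,0,0,0,-0.009,-0.0053,0,0,0,0,0,-0.012,-0.0068,0,0,0,0,0,-0.0155,-0.008,0,0,0,0,0,-0.019,-0.0093,0,0,0,0,0,-0.022,-0.0102,0,0,0,0,0,-0.0255,-0.0111,0,0,0,0,0,-0.029,-0.0117,0,0,0,0,0,-0.0325,-0.0122,0,0,0,0,0,-0.036,-0.0125,0,0,0,0,0,-0.0395,-0.0127,0,0,0,0,0,-0.0425,-0.0127,0,0,0,0,0,-0.0452,-0.0125,0,0,0,0,0,-0.0452,-0.0125,0,0,0,0,0,-0.0452,-0.0125,0,0,0,0,0,-0.0452,-0.0125,0,0,0,0]}}

```text
time_s: 7.2
eef_pos: [0.5144, 0.1389, 0.2108]
eef_rot: [0.001, 0.719, 0.695, 0.001]
wrist_force: [0.6, -1.4, 8.2]
opening: 0.187
grasp_force: 58.9
```

```bash
python3 - <<'E'
from h import *
import cv2
T=tool(); o=ctrl.get_obs(); print(T[:3,3],o['wrist_force'],o['opening'],o['grasp_force'])
p=np.load('p3.npy'); a=p[2]; G=T[:3,3]+.054*T[:3,2]-[p[0],p[1],0]
gx=G[0]*np.cos(a)+G[1]*np.sin(a); gy=-G[0]*np.sin(a)+G[1]*np.cos(a); print('grip rig',gx,gy,'mirror-lens y',gy-.245-p[4])
print('tilt from x',.611-np.arcsin(gx/.07),'from shift',.611-np.arcsin((.07*np.sin(.611)-.0452)/.07))
im=[]
for n,c in (('top',(361,224)),('scene',(185,240))):
    i=ctrl.camera(n)[:,:,::-1]; x,y=c[0]-40,c[1]-50
    im.append(cv2.resize(i[y:y+100,x:x+80],None,fx=4.8,fy=4.8,interpolation=cv2.INTER_CUBIC))
cv2.imwrite('pics/chk2.png',np.hstack(im))
E
```

```text
[0.5144 0.1389 0.2108] [ 0.5567 -1.4295  8.1899] 0.18741118157701062 58.911566734313965
grip rig -0.005176664640585927 0.09625658977301922 mirror-lens y -8.235417089810793e-05
tilt from x 0.6850199253979188 from shift 0.6830898892269424
```

View pics/chk2.png

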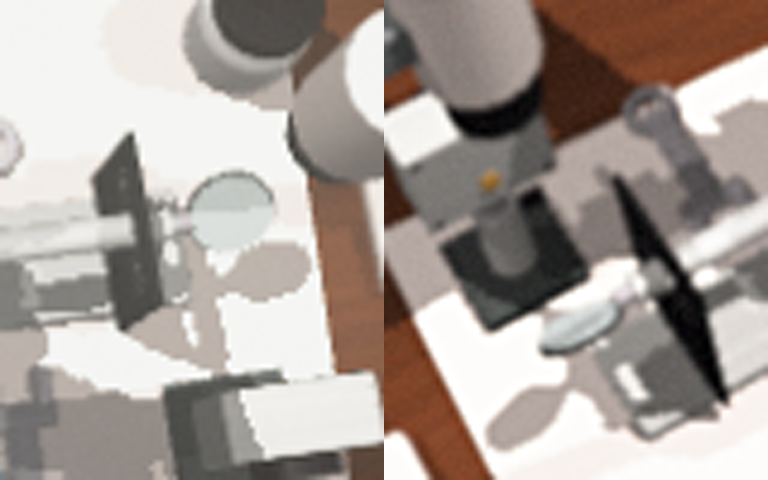

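The mirror is tilted towards the housing (top crop (230,210), scene crop (195,327)). The measured tilt is 0.685 rad against a target of 0.68–0.70. I'll hold briefly, then hand in.

Emit:
{"api": "carry_out", "payload": {"steps": [0,0,0,0,0,0,0,0,0,0,0,0,0,0,0,0,0,0,0,0,0,0,0,0,0,0,0,0,0,0,0,0,0,0,0]}}

```text
time_s: 7.8
eef_pos: [0.5144, 0.1389, 0.2107]
eef_rot: [0.001, 0.719, 0.695, 0.001]
wrist_force: [1.8, -1.3, 8.8]
opening: 0.183
grasp_force: 58.9
```

```bash
python3 -c "
from bench import ctrl
o=ctrl.get_obs(); print(o['eef_pos'],o['grasp_force']); print(ctrl.hand_in())"
```

```text
[0.5144004  0.13892719 0.21072781] 58.912822008132935
the job is handed in; nothing more can be done
None
```

I handed the job in at about 7.8 s with the gripper still holding the crank: by my measurements the mirror is within about 2 mm of the lens line and tilted 0.685 rad (target 0.68–0.70); no verdict came back, and I aimed from the fitted rivet position without seeing the reflection itself.

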